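# Load the spring glue press to its mark

## Robot

A 7-joint arm with a two-finger parallel gripper is mounted at the origin on the work surface. World frame = base frame: x ahead of the robot, y to its left, z up, the work surface at z = 0. Lengths are in mm, angles in rad, forces in N, time in s.
With the tool pointing down it reaches from about 425 to 950 mm from the base axis. Payload 16.7 kg.
Tool frame: the origin (TCP) lies where the fingers leave the gripper's body, on its centre line; the fingertips stand 97 mm ahead of it and the grasp point (between the pads) lies ahead of it (robot.grasp_offset is the z of the grasp point in the tool frame, in mm); z points along the fingers, x is the direction in which the jaws open and shut, and the axes are right-handed (so a half turn about z gives the same grasp; the last joint's range is limited). The gripper opens to 94 mm and grips with 3 to 60 N. Pads are 16 mm wide; open, the fingers measure 119 mm over their backs; the gripper's body (75 mm by 177 mm) begins 78 mm behind the grasp point.
Start: joints at [1.113, 0.426, 0.074, 1.606, -0.034, 1.111, -0.067], TCP at [204.467, -643.253, 302.667] pointing down, gripper open.
Joint ranges: [-2.85, 2.85], [-0.5, 2.14], [-1.23, 1.37], [0.21, 2.46], [-1.02, 4.16], [0.16, 2.05], [-2.73, 2.73]. Speed limits (rad/s): [1.89, 1.89, 2.39, 2.39, 3.01, 3.01, 3.01].

## Interface

Orientations are given as a unit quaternion [x, y, z, w].
In Python, from bench import robot gives the robot as it stands.
- The arm moves only by the shell command python3 -m handwheel 'ROWS' [OPENING]. ROWS is JSON, a list of rows, each a list of 2 entries, a list of its own where there are three numbers: the shift along the tool's x, y, z in units of 50 mm (1.0 is 50 mm), then the turn about the tool's z in units of 6 degrees (1.0 is 6 degrees). A call has 1 to 5 rows; each row shifts and turns the commanded pose from where the row before left it, along the tool's axes as they then stand; what a row does not reach is not made up. A row lasts 1/8 s, in which the tool goes at most 62.5 mm and 10.7 degrees, less where a joint would pass 70% of its speed; a pose out of reach is approached as far as the arm can. A call is refused whole if a number of a shift passes 1 or a number of a turn 1, either way. A call with a gripper value outside its range is refused whole. OPENING is the finger opening in mm, from 0 to 94, set as the call begins (- or left out, the last holds). The fingers move at their own pace and stop on an object; the grip force is fixed at half the most. Time passes only in rows, so rows that do not move let the fingers close. It gives the time, the measured TCP pose, the force and the opening at its end, in the units of the state.
- robot.read_state(): the state, without advancing time (a new reading comes with each control period).
- robot.read_camera(name): name is "scene" or "side" or "wrist"; returns a dict with "pixels" (384x512x3 uint8, blue, green, red), "range_z" (384x512 float32, mm along the optical axis (not along the pixel's ray), 0 where there is no reading), "fx", "fy", "cx", "cy" (pixels), "k1" (the pictures are not rectified: a ray, as slopes to the right and down, at radius r is drawn at 1 + k1 r^2 times it, then the intrinsics apply), "pose" (4x4, takes a point from camera to world coordinates). Camera axes: x right, y up, looking along -z (the intrinsics and any distortion apply to the point x, -y, -z); pixel columns grow to the right and rows downward; lengths in mm; the calibration is good to about 2 mm. A picture is of the moment at which its call begins.
- robot.sign_off(): hands the job in, once; it reports no verdict.
The state is a dict: "time_s": time; "qpos": joint angles; "dq": joint speeds; "effort": joint torques, N m; "position": TCP position; "orientation": TCP orientation; "ft_force": force on the tool from outside, world axes, zero at the start; "torque": the same for the moment, N m; "opening": opening from 0.0 (shut) to 1.0 (fully open).
Only numpy, scipy, OpenCV 4.12 (cv2) and the standard library are available. Lean on these libraries where they do the work, as an engineer would, in place of code of your own. Each camera call takes 0.05 s, during which the arm holds its last target. There are 200 camera calls.

## Task

A phone's back is being glued in the spring press: thread the steel ring weights from the mat over the post of the press's pan, one at a time, until the pointer stands between the two heavy lines on the scale column. Let each weight down gently and keep hold of it until the spring pan carries it, so that the pan is never jolted and never pushed below the lower line. Leave the weights you do not need, and everything else on the bench, where they are.

Things in the scene. Friction and masses are not known exactly. Their poses are not given: they have to be found in the camera images.
- pan (a joint): how far the press's pan has sunk, in m: 0 at its top stop, growing downward, bottom stop 0.056. Spring 100 N/m, lightly damped; empty it rests at 0 to 0.005. The pointer is level with the upper heavy line at 0.0275, with the lower at 0.0475. Two or three weights are needed: only trying shows. A jolt is sinking faster than 50 mm/s or rising faster than 65 mm/s; letting go 4 mm before or past where the spring carries the weight can do that.
- pan_top (a point): centre of the pan's upper face (moves with the pan); z up. Steel disc 62 mm across, 4 mm thick, its upper face 140 mm above the table at the top stop. A thin pointer arm on the pan runs along this frame's +y to the scale column.
- post_tip (a point): tip of the round steel post that stands straight up from the pan's centre and moves with it: 10 mm in diameter for 48 mm, then 10 mm tapering to 4 mm; tip 58 mm above the pan's upper face.
- scale (a point): top of the white scale column (22 x 12 mm, 154 mm tall above the table), fixed, 92 mm from the post on the press's +y side. Two heavy black lines go round it, 20 mm apart; the pan's pointer is a thin dark collar round it that sinks with the pan.
- press: the glue press, fixed to the table: grey base plate 176 x 175 mm (from -65 to +110 mm along its y), 12 mm thick, with a phone in it, and the spring sleeve and pan above its origin; the origin is on the table under the post. Axes as for the pan: y from the post to the scale column, z up.
- mat: blue fabric bench mat, 280 x 260 mm along its x and y, 3 mm thick, fixed; the origin is the centre of its underside. The four weights stand on it.
- weight1_mid (a point): centre (half-way up) of one of the four plain steel ring weights: outside diameter 42 mm, bore 14 mm, 20 mm tall, alike to look at, but some are hollow: 0.075 to 0.195 kg, sinking the pan by 7 to 20 mm; lying flat on the mat with its bore upright; z along the bore. Its rim takes a grip from above in any direction.
- weight2_mid (a point): centre (half-way up) of one of the four plain steel ring weights: outside diameter 42 mm, bore 14 mm, 20 mm tall, alike to look at, but some are hollow: 0.075 to 0.195 kg, sinking the pan by 7 to 20 mm; lying flat on the mat with its bore upright; z along the bore. Its rim takes a grip from above in any direction.
- weight3_mid (a point): centre (half-way up) of one of the four plain steel ring weights: outside diameter 42 mm, bore 14 mm, 20 mm tall, alike to look at, but some are hollow: 0.075 to 0.195 kg, sinking the pan by 7 to 20 mm; lying flat on the mat with its bore upright; z along the bore. Its rim takes a grip from above in any direction.
- weight4_mid (a point): centre (half-way up) of one of the four plain steel ring weights: outside diameter 42 mm, bore 14 mm, 20 mm tall, alike to look at, but some are hollow: 0.075 to 0.195 kg, sinking the pan by 7 to 20 mm; lying flat on the mat with its bore upright; z along the bore. Its rim takes a grip from above in any direction.
- screw_jar: small amber glass screw jar, 28 mm across, 36 mm tall, in the middle of the mat among the weights; a bystander, origin under its centre
- screwdriver: screwdriver, 160 mm long, lying along the mat's far edge; a bystander, origin under its centre
- charger: white charger block 42 x 42 x 28 mm beside the press, on the side away from the scale column; a bystander, origin under its centre
- tape_roll: cardboard-coloured tape roll, 66 mm across, 18 mm tall, wide hole: not a weight; a bystander, origin under its centre
- old_phone: loose phone, 145 x 70 x 8 mm; a bystander, origin under its centre
Not all that is in view belongs to the job. Leave any pink or turquoise look-alike of the part that bears weight1_mid alone.

How it is judged:
By the outcome, as a careful person would: the job done as asked, in the order asked, and still so for the second after the job is handed in, with the robot touching nothing.
It also fails if it takes over 72 s, if anything falls off the work surface, if the arm or the gripper's body presses on something with over 40 N, if the wrist force passes 120 N, or if a joint passes its speed limit or range.

## Working session

There is one attempt and no reset: what is moved stays moved. The work goes in short steps, Python scripts to look and compute and a shell command to move; the robot and the scene stay as the last step left them, time stands still between calls to the robot, and variables do not carry over. Pictures are saved under pics/ and viewed, about 8 in all and at most 12, crops included, and the job is handed in when it is done.

```bash
ls; mkdir -p pics; cat > h.py <<'E'
import numpy as np, cv2
from bench import robot
def cam(n,save=None):
    c=robot.read_camera(n)
    if save: cv2.imwrite(f'pics/{save}.png',c['pixels'])
    return c
def ray(c,u,v):
    d=np.array([(u-c['cx'])/c['fx'],(v-c['cy'])/c['fy']]); s=d.copy()
    for _ in range(20): s=d/(1+c['k1']*(s@s))
    P=np.array(c['pose']); return P[:3,3],P[:3,:3]@np.array([s[0],-s[1],-1.0])
def onz(c,u,v,z):
    o,d=ray(c,u,v); return o+d*(z-o[2])/d[2]
def proj(c,p):
    P=np.array(c['pose']); q=P[:3,:3].T@(np.array(p)-P[:3,3]); s=np.array([q[0],-q[1]])/-q[2]
    s=s*(1+c['k1']*(s@s)); return s[0]*c['fx']+c['cx'],s[1]*c['fy']+c['cy']
def pts(c):
    h,w=c['range_z'].shape; v,u=np.mgrid[:h,:w].astype(float)
    d=np.stack([(u-c['cx'])/c['fx'],(v-c['cy'])/c['fy']],-1); s=d.copy()
    for _ in range(20): s=d/(1+c['k1']*(s**2).sum(-1,keepdims=True))
    z=c['range_z']; P=np.array(c['pose'])
    q=np.stack([s[...,0]*z,-s[...,1]*z,-z],-1); return q@P[:3,:3].T+P[:3,3]
E
python3 - <<'E'
from h import *
a=cam('scene','s0');b=cam('side','d0');w=cam('wrist','w0')
for c in (a,b,w): print(np.round(c['pose'],2).tolist(),c['fx'],c['k1'])
i=np.hstack([a['pixels'],b['pixels']]);
cv2.imwrite('pics/all0.png',np.vstack([cv2.resize(i,(800,300)),cv2.resize(w['pixels'],(400,300)).repeat(1,0) if 0 else np.hstack([cv2.resize(w['pixels'],(400,300)),np.zeros((300,400,3),np.uint8)])]))
print(robot.read_state(),robot.grasp_offset)
E
```

```text
pics
[[-0.8, -0.42, 0.43, 999.85], [0.6, -0.58, 0.55, 630.16], [0.02, 0.7, 0.71, 839.27], [0.0, 0.0, 0.0, 1.0]] 400.0645877629562 -0.031130255791845543
[[-1.0, 0.02, -0.02, 586.76], [-0.03, -0.65, 0.76, 820.95], [0.0, 0.76, 0.65, 767.5], [0.0, 0.0, 0.0, 1.0]] 401.6066464299793 -0.01975010741932752
[[0.3, 0.93, 0.23, 269.42], [-0.95, 0.29, 0.07, -622.09], [-0.0, -0.24, 0.97, 384.5], [0.0, 0.0, 0.0, 1.0]] 270.4507726375353 -0.047829151919304175
{'time_s': 0.15, 'qpos': array([ 1.11347329,  0.4266021 ,  0.07390341,  1.60644023, -0.03411382,
        1.1107882 , -0.06709527]), 'dq': array([-0.00026312, -0.00107009, -0.00077066, -0.00298499, -0.00190901,
       -0.00080948,  0.00078484]), 'effort': array([ 5.98042592e-03, -9.36288786e+01,  3.67077023e+00, -4.54427147e+01,
       -4.86242305e-02,  1.80180150e-02,  8.04682350e-05]), 'position': array([ 204.40400581, -643.06196489,  302.13738098]), 'orientation': array([ 8.07128296e-01, -5.90375877e-01, -4.14147180e-04, -2.59250158e-04]), 'ft_force': array([ 0.05165158, -0.67147085,  0.07366082]), 'torque': array([-0.01233884,  0.01473943,  0.00458465]), 'opening': 1.003434421863697} 78.39999999999999
```

View pics/s0.png

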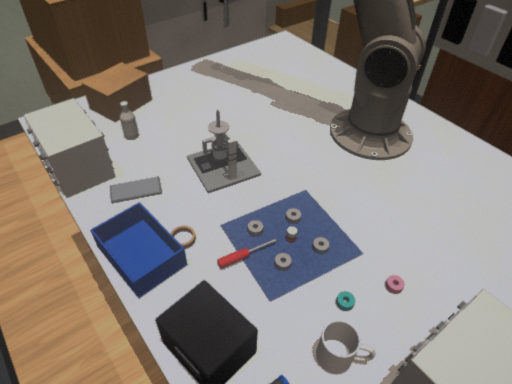

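View pics/all0.png

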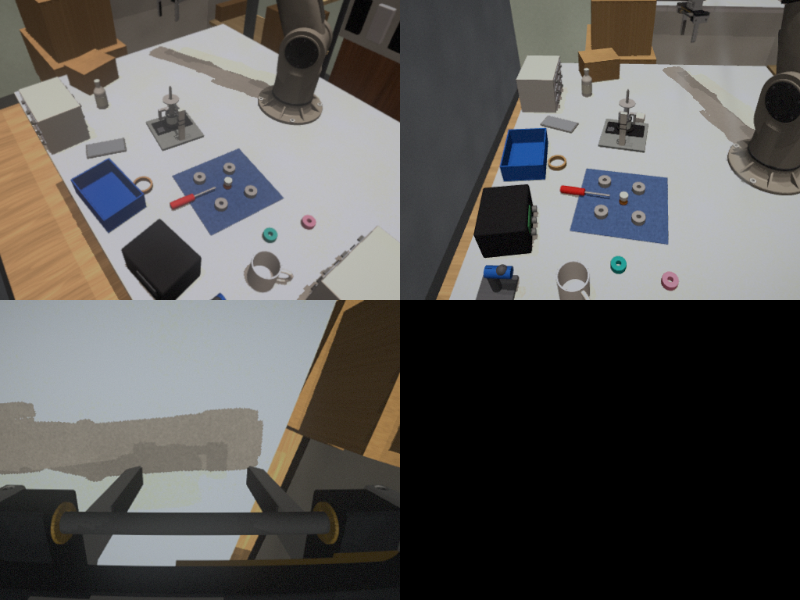

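The scene picture shows four grey rings on the blue mat at about (255,227), (293,215), (321,244) and (283,261). The jar is at (292,233), with the pink and turquoise look-alikes off the mat at (396,284) and (346,300). The tape roll is at (183,236), the post tip at (219,113), the pan at (219,127) and the scale column at (233,160). I choose the four grey rings on the mat.

```bash
python3 - <<'E'
from h import *
C={n:cam(n) for n in('scene','side')}
for n,c in C.items():
    p=pts(c); ok=c['range_z']>0
    hsv=cv2.cvtColor(c['pixels'],cv2.COLOR_BGR2HSV)
    blue=(cv2.inRange(hsv,(105,80,30),(125,255,255))>0)&ok&(abs(p[...,2]-3)<6)
    k,l,s,_=cv2.connectedComponentsWithStats(blue.astype(np.uint8)); j=1+s[1:,4].argmax()
    m=p[l==j]; r=cv2.minAreaRect(m[:,:2].astype(np.float32)); print(n,'mat',r,np.median(m[:,2]))
    box=cv2.boxPoints(r)
    ins=np.array([cv2.pointPolygonTest(box,(float(a),float(b)),True) for a,b in p[...,:2].reshape(-1,2)]).reshape(ok.shape)>5
    m=(ins&ok&(p[...,2]>14)&(p[...,2]<60)).astype(np.uint8)
    k,l,s,ce=cv2.connectedComponentsWithStats(m)
    for i in range(1,k):
        if s[i,4]>20:
            q=p[l==i]; zt=np.percentile(q[:,2],80); t=q[abs(q[:,2]-zt)<4]
            ci=cv2.minEnclosingCircle(t[:,:2].astype(np.float32))
            print(' px',np.round(ce[i]),s[i,4],'zt %.1f'%zt,np.round(ci[0],1),'r %.1f'%ci[1], 'rect',np.round(cv2.minAreaRect(t[:,:2].astype(np.float32))[0],1))
    # press: tall things near
    w=(ok&(p[...,2]>60)&(p[...,2]<230)&(np.hypot(p[...,0]-500,p[...,1]+250)<300)).astype(np.uint8)
    k,l,s,ce=cv2.connectedComponentsWithStats(w)
    for i in range(1,k):
        if s[i,4]>30:
            q=p[l==i]; print(' tall',np.round(ce[i]),s[i,4],np.round(q.min(0)),np.round(q.max(0)),np.round(np.median(q,0)))
a=C['scene']['pixels'][95:195,170:270];b=C['side']['pixels'][100:200,240:340]
a2=C['scene']['pixels'][195:285,210:360]
top=np.hstack([cv2.resize(a,(400,400),interpolation=2),cv2.resize(b,(400,400),interpolation=2)])
cv2.imwrite('pics/crop1.png',top); cv2.imwrite('pics/d1.png',C['side']['pixels'])
E
```

```text
scene mat ((523.9722290039062, 183.1488037109375), (258.8695068359375, 276.5216369628906), 82.39558410644531) 3.2996866426587985
 px [293. 215.] 159 zt 24.6 [473.4 134.6] r 21.5 rect [472.8 135.2]
 px [255. 227.] 175 zt 24.5 [582.6 108. ] r 21.2 rect [582.8 107.5]
 px [291. 233.] 111 zt 39.8 [522.9 185.6] r 13.9 rect [523.5 185.5]
 px [320. 244.] 190 zt 23.8 [482.6 250.9] r 22.3 rect [481.  252.6]
 px [257. 247.] 105 zt 24.4 [610.9 166.4] r 44.9 rect [610.6 162.4]
 px [283. 261.] 209 zt 24.2 [592.9 232.9] r 22.8 rect [591.5 232.9]
 tall [127. 115.] 279 [ 646. -473.   60.] [ 694. -435.  134.] [ 673. -450.   89.]
 tall [222. 140.] 811 [ 465. -236.   60.] [537. -72. 200.] [ 513. -163.  129.]
side mat ((523.22412109375, 183.87222290039062), (261.9458923339844, 278.2293701171875), 82.59512329101562) 2.5682130438217996
 px [261. 231.] 177 zt 23.4 [581.5 109.6] r 21.3 rect [580.9 109.5]
 px [305. 240.] 191 zt 23.3 [471.7 136.4] r 21.8 rect [471.3 137. ]
 px [245. 247.] 123 zt 23.9 [612.3 167.8] r 43.6 rect [613.  170.4]
 px [286. 252.] 134 zt 39.0 [521.5 187.6] r 14.5 rect [522.3 187.5]
 px [257. 270.] 224 zt 23.1 [590.2 235. ] r 21.7 rect [590.1 234.8]
 px [305. 278.] 233 zt 23.4 [480.6 253.5] r 22.1 rect [480.5 254.1]
 tall [238. 100.] 210 [ 646. -475.   60.] [ 692. -435.  132.] [ 670. -449.   87.]
 tall [288. 145.] 639 [ 463. -236.   60.] [537. -73. 196.] [ 511. -151.  137.]
```

View pics/crop1.png

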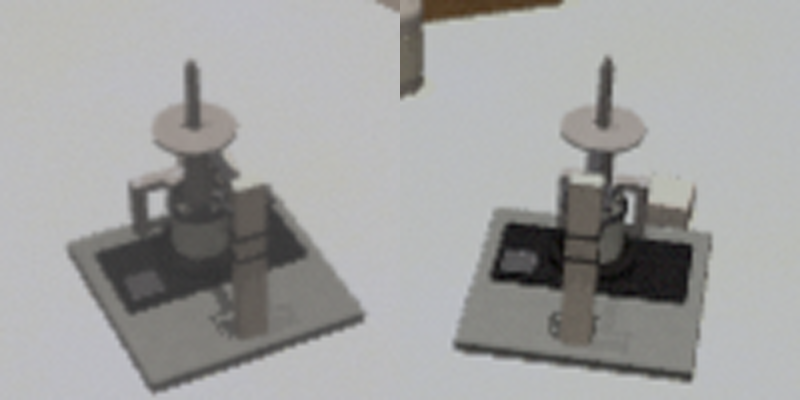

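The crop shows the empty press with its pan disc at the top stop, the post bare, and the scale column with two heavy lines. The charger stands behind it. The pan and post are measured next, along with the screwdriver's extent near the rings.

```bash
python3 - <<'E'
from h import *
for n in('scene','side'):
    c=cam(n); p=pts(c); ok=c['range_z']>0
    near=ok&(np.hypot(p[...,0]-500,p[...,1]+170)<90)
    pan=p[near&(abs(p[...,2]-139)<6)&(np.hypot(p[...,0]-510,p[...,1]+190)<60)]
    print(n,'panpts',len(pan),np.round(pan.min(0)),np.round(pan.max(0)),np.round(np.median(pan,0)))
    top=p[near&(p[...,2]>155)]; print(' post',len(top),np.round(np.median(top,0),1),np.round(top.max(0)[2]))
    ci=cv2.minEnclosingCircle(pan[:,:2].astype(np.float32));print(' circ',ci)
    # bright disc by depth mask -> ellipse
    m=(near&(p[...,2]>132)&(p[...,2]<150)).astype(np.uint8)
    k,l,s,ce=cv2.connectedComponentsWithStats(m);j=1+s[1:,4].argmax();cn=cv2.findContours((l==j).astype(np.uint8),0,1)[0][0]
    e=cv2.fitEllipse(cn);print(' ell',e,np.round(onz(c,*e[0],138.5),1))
    v,u=np.nonzero(near&(p[...,2]>160)); i=v.argmin(); print(' tip px',u[v<=v.min()+1].mean(),v.min(),np.round(onz(c,u[v<=v.min()+1].mean(),v.min(),197),1))
    hsv=cv2.cvtColor(c['pixels'],cv2.COLOR_BGR2HSV)
    col=p[near&(p[...,2]>100)&(p[...,2]<158)&(p[...,1]>-120)]; print(' col',len(col),np.round(col.min(0)),np.round(col.max(0)))
    sd=p[ok&(np.hypot(p[...,0]-620,p[...,1]-170)<110)&(p[...,2]>8)&(p[...,2]<40)&(p[...,0]>605)]
    sd=sd[(sd[:,0]>615)]; r=cv2.minAreaRect(sd[:,:2].astype(np.float32)); print(' sd',r,np.round(cv2.boxPoints(r)).tolist())
E
python3 -m handwheel '[[[0,-0.5,-1],-0.7],[[0,-1,0],-0.7],[[0,-1,0],-0.7],[[0,-1,0],-0.7],[[0,-1,0],-0.7]]' 60
python3 -m handwheel '[[[0,-1,0],-0.7],[[0,-1,0],-0.7],[[0,-1,0],-0.7],[[0,-1,0],-0.7],[[0,-1,0],-0.7]]'
```

```text
scene panpts 224 [ 473. -207.  136.] [ 534. -131.  144.] [ 507. -170.  140.]
 post 53 [ 505.7 -173.1  174.6] 198.0
 circ ((507.17352294921875, -169.15994262695312), 37.875118255615234)
 ell ((219.69406127929688, 128.85865783691406), (15.17501163482666, 23.62380027770996), 115.64976501464844) [ 505.4 -164.9  138.5]
 tip px 217.33333333333334 109 [ 501.2 -178.9  197. ]
 col 66 [ 502. -119.  100.] [535. -81. 157.]
 sd ((663.01025390625, 165.50341796875), (59.486331939697266, 125.45508575439453), 51.74567794799805) [[595.0, 181.0], [694.0, 103.0], [731.0, 150.0], [632.0, 228.0]]
side panpts 200 [ 473. -206.  134.] [ 532. -132.  145.] [ 505. -169.  138.]
 post 43 [ 503.4 -172.2  173.1] 195.0
 circ ((506.77410888671875, -168.87100219726562), 37.44496536254883)
 ell ((289.5884094238281, 133.5913543701172), (15.433834075927734, 19.59544563293457), 81.18223571777344) [ 504.9 -162.7  138.5]
 tip px 291.5 114 [ 502.8 -172.4  197. ]
 col 46 [ 501. -119.  110.] [534. -81. 154.]
 sd ((669.0752563476562, 156.47413635253906), (24.237972259521484, 108.46658325195312), 83.28589630126953) [[614.0, 151.0], [722.0, 138.0], [724.0, 162.0], [617.0, 175.0]]
time_s: 0.98
position: [405.4, -540.8, 352.6]
orientation: [0.902, -0.432, 0.0, -0.0]
ft_force: [0.5, -0.5, -0.5]
opening: 0.637
time_s: 1.6
position: [574.5, -358.4, 352.6]
orientation: [0.965, -0.261, 0.0, -0.0]
ft_force: [1.3, 0.3, 0.0]
opening: 0.634
```

```bash
cat >> h.py <<'E'
def go(x,y,z=None):
    s=robot.read_state(); q=s['orientation']; from scipy.spatial.transform import Rotation as R
    p=s['position']; t=np.array([x,y,p[2] if z is None else z+0.0])
    print('tool shift (50mm):',np.round(R.from_quat(q).inv().apply(t-p)/50,3),'pos',np.round(p,1),'yaw',np.degrees(R.from_quat(q).as_euler('xyz'))[2].round(1), 't',round(s['time_s'],2))
E
python3 -m handwheel '[[[0,-1,0],-0.7],[[0,-1,0],-0.7],[[0,-1,0],-0.7],[[0,-1,0],-0.7],[[0,-1,0],-0.7]]'
python3 -m handwheel '[[[-0.5,-1,0],-0.7],[[-0.5,-0.8,0],-0.7],[[-0.5,0,0],-0.7],[[0,0,0],0],[[0,0,0],0]]'
python3 -c "
from h import *
go(582,109)
c=cam('wrist','w1'); p=pts(c);ok=c['range_z']>0
m=(ok&(p[...,2]>14)&(p[...,2]<60)).astype(np.uint8)
k,l,s,ce=cv2.connectedComponentsWithStats(m)
for i in range(1,k):
    if s[i,4]>200:
        q=p[l==i]; zt=np.percentile(q[:,2],80); t=q[abs(q[:,2]-zt)<4]
        ci=cv2.minEnclosingCircle(t[:,:2].astype(np.float32)); print(np.round(ce[i]),s[i,4],round(zt,1),np.round(ci[0],1),round(ci[1],1))
"
```

```text
time_s: 2.22
position: [667.0, -127.6, 352.6]
orientation: [0.997, -0.081, 0.0, -0.0]
ft_force: [0.8, 0.1, -0.3]
opening: 0.637
time_s: 2.85
position: [604.2, -33.8, 352.9]
orientation: [1.0, 0.027, 0.0, 0.0]
ft_force: [-0.1, 0.4, 0.5]
opening: 0.641
tool shift (50mm): [-2.890e-01 -2.876e+00 -1.000e-03] pos [604.2 -33.8 352.9] yaw 3.1 t 2.85
[197.  10.] 388 40.0 [521.8 184.9] 13.4
[431.   2.] 467 29.5 [853.8 222.9] 58.0
[300.  42.] 1347 26.9 [643.4 157.6] 79.3
[162.  49.] 682 24.1 [471.3 134.6] 21.3
[238.  73.] 620 24.0 [580.3 107.6] 20.6
[375. 157.] 1898 52.3 [790.  -6.] 99.0
[452. 163.] 3788 52.2 [8.64e+02 7.00e-01] 112.2
[345. 141.] 576 18.9 [748.6  17.5] 32.8
[153. 240.] 606 20.9 [ 442.9 -165.3] 37.3
[214. 255.] 985 22.1 [ 550.1 -183.3] 42.6
```

View pics/w1.png

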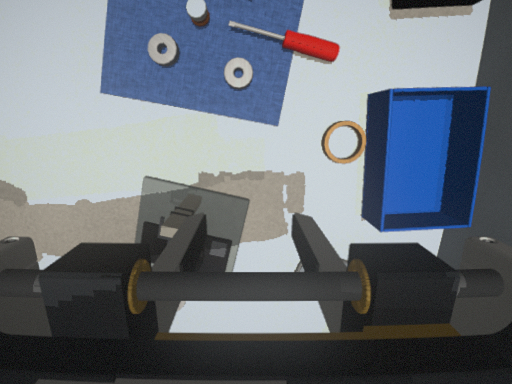

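The wrist view shows the two near rings at (162,49) and (238,73), and the depth fits agree with the fixed cameras to about 2 mm. I'll move over the ring at (581,108) and stop 50 mm short for a check.

```bash

python3 -m handwheel '[[[-0.31,-0.87,0.5],0],[[0,-1,0.9],0],[[0,-1,0.9],0],[[0,0,0.9],0],[[0,0,0.8],0]]'
python3 -m handwheel '[[[0,0,0],0],[[0,0,0],0]]'
cat >> h.py <<'E'
def rings(c,lo,hi,mn=200):
    p=pts(c);ok=c['range_z']>0
    k,l,s,ce=cv2.connectedComponentsWithStats((ok&(p[...,2]>lo)&(p[...,2]<hi)).astype(np.uint8))
    for i in range(1,k):
        if s[i,4]>mn:
            q=p[l==i]; zt=np.percentile(q[:,2],80); t=q[abs(q[:,2]-zt)<4]
            ci=cv2.minEnclosingCircle(t[:,:2].astype(np.float32)); print('  ',np.round(ce[i]),s[i,4],round(zt,1),np.round(ci[0],1),round(ci[1],1))
E
python3 -c "
from h import *
go(581,108.5,103)
c=cam('wrist','w2'); rings(c,14,45); print(robot.read_state()['ft_force'])"
```

```text
time_s: 3.52
position: [580.9, 102.5, 157.2]
orientation: [1.0, 0.028, -0.0, -0.0]
ft_force: [1.5, 0.0, -0.2]
opening: 0.64
time_s: 3.78
position: [581.5, 102.2, 160.3]
orientation: [1.0, 0.028, 0.001, -0.0]
ft_force: [-0.4, -0.8, -0.2]
opening: 0.636
tool shift (50mm): [-0.005 -0.126  1.146] pos [581.5 102.2 160.3] yaw 3.2 t 3.77
   [127.  18.] 1764 23.9 [480.4 250.5] 20.9
   [270.  43.] 2409 24.0 [589.5 232.1] 21.1
   [175. 102.] 1208 39.9 [521.4 184.6] 13.7
   [353. 152.] 3421 26.9 [646.4 155.8] 75.9
   [120. 162.] 1891 23.8 [471.2 134.8] 21.0
   [248. 200.] 1691 23.7 [580.3 107.9] 20.9
   [481. 236.] 832 32.8 [796.4  93.6] 17.3
[0.51639042 0.10558169 0.0152868 ]
```

View pics/w2.png

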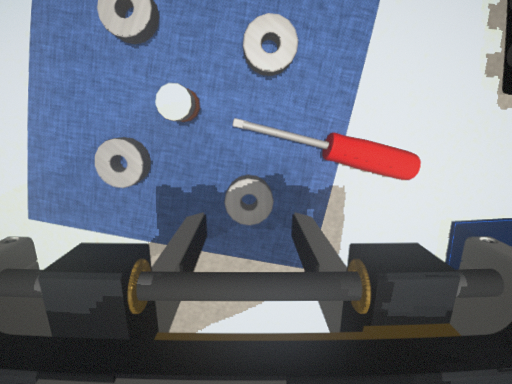

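The wrist view shows the chosen ring at (248,200) between the open jaws, with the jar at (175,102) and the screwdriver clear. Descending and gripping.

```bash

python3 -m handwheel '[[[0,-0.125,0.3],0],[[0,0,0.5],0],[[0,0,0.34],0],[[0,0,0],0],[[0,0,0],0]]'
python3 -c "
from h import *
go(581.3,108.4,103); print(robot.read_state()['ft_force'])"
```

```text
time_s: 4.45
position: [580.3, 108.5, 102.0]
orientation: [1.0, 0.028, 0.0, -0.0]
ft_force: [-0.3, 0.3, -1.0]
opening: 0.638
tool shift (50mm): [ 0.02   0.004 -0.021] pos [580.3 108.5 102. ] yaw 3.2 t 4.45
[-0.32258031  0.31044496 -1.04296592]
```

```bash

python3 -m handwheel '[[[0.02,0,-0.02],0],[[0,0,0],0],[[0,0,0],0],[[0,0,0],0],[[0,0,0],0]]' 34
for i in 1 2 3; do python3 -m handwheel '[[[0,0,0],0]]'|grep -E 'ft|ope|pos'; done
python3 -m handwheel '[[[0,0,-0.3],0],[[0,0,-0.9],0],[[0,0,-0.9],0],[[0,0,-0.9],0],[[0,0,-0.5],0]]'
for i in 1 2 3 4 5 6; do python3 -m handwheel '[[[0,0,0],0]]'|grep -E 'ft|ope|pos'; done
python3 -c "
from h import *
go(503.3,-176.2); cam('wrist','w3')"
```

```text
time_s: 5.08
position: [581.4, 108.4, 103.3]
orientation: [1.0, 0.028, 0.0, -0.0]
ft_force: [-0.1, -1.0, 3.8]
opening: 0.431
position: [581.4, 108.4, 103.3]
ft_force: [0.7, -1.1, 5.5]
opening: 0.431
position: [581.4, 108.4, 103.3]
ft_force: [-0.4, -1.2, 6.0]
opening: 0.433
position: [581.4, 108.4, 103.3]
ft_force: [0.1, 0.0, 4.6]
opening: 0.432
time_s: 6.08
position: [581.4, 108.7, 281.3]
orientation: [1.0, 0.028, 0.001, -0.0]
ft_force: [0.5, -0.6, -1.9]
opening: 0.438
position: [581.7, 108.6, 280.6]
ft_force: [0.4, -0.0, -1.2]
opening: 0.433
position: [580.8, 108.2, 277.6]
ft_force: [-0.9, -0.5, -1.1]
opening: 0.435
position: [580.7, 108.3, 277.0]
ft_force: [0.5, 0.1, -0.6]
opening: 0.435
position: [581.0, 108.4, 277.3]
ft_force: [-0.0, -0.2, -0.8]
opening: 0.434
position: [581.1, 108.4, 277.6]
ft_force: [0.0, 0.2, -0.2]
opening: 0.436
position: [581.2, 108.4, 277.9]
ft_force: [0.7, 0.5, -1.6]
opening: 0.431
tool shift (50mm): [-1.877  5.596  0.   ] pos [581.2 108.4 277.9] yaw 3.2 t 6.83
```

```bash
python3 -c "
from h import *
a=cam('scene')
b=cam('side')
out=[]
for c in(a,b):
    u,v=proj(c,[581,108,200]);u=int(u);v=int(v);print(u,v); out.append(cv2.resize(c['pixels'][max(0,v-35):v+35,u-45:u+45],(400,311),interpolation=2))
w=cv2.imread('pics/w3.png')[120:340]
cv2.imwrite('pics/g1.png',np.vstack([np.hstack(out),np.hstack([cv2.resize(w,(640,275)),np.zeros((275,160,3),np.uint8)])]))
"
```

```text
256 177
262 175
```

View pics/g1.png

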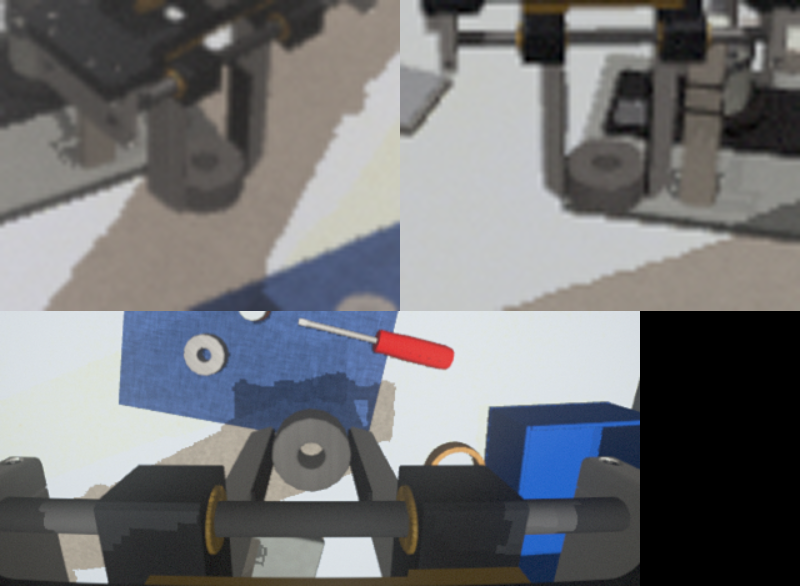

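The view shows the ring held level between the fingers, its bottom slightly below the tips, and its bore visible to the wrist camera. Next I carry it over the post.

```bash

python3 -m handwheel '[[[-0.1,0.1,-0.84],0],[[-0.3,0.9,0],0],[[-0.38,0.95,0],0],[[-0.35,0.95,0],0],[[-0.35,0.95,0],0]]'
python3 -m handwheel '[[[-0.3,0.95,0],0],[[-0.1,0.8,0],0],[[0,0,0],0],[[0,0,0],0],[[0,0,0],0]]'
cat > chk.py <<'E'
from h import *
# ring-in-hand centre (wrist cam) and ring/post in fixed cams
s=robot.read_state(); T=s['position']; print('TCP',T.round(1),'ft',s['ft_force'].round(2),s['opening'].round(3))
for n in('wrist','scene','side'):
    c=cam(n); p=pts(c); ok=c['range_z']>0
    zt=T[2]-77
    m=ok&(abs(p[...,2]-zt)<5)&(np.hypot(p[...,0]-T[0],p[...,1]-T[1])<24)
    q=p[m]
    if len(q)>5:
        print(n,'ring top',len(q),np.round(np.median(q[:,2]),1),'extent mid y',np.round((np.percentile(q[:,1],1)+np.percentile(q[:,1],99))/2,1),'circ',np.round(cv2.minEnclosingCircle(q[:,:2].astype(np.float32)),1) if 0 else cv2.minEnclosingCircle(q[:,:2].astype(np.float32)))
    m=ok&(p[...,2]>150)&(p[...,2]<T[2]-105)&(np.hypot(p[...,0]-503,p[...,1]+176)<20)
    q=p[m]; print(n,'post',len(q), np.round(np.median(q,0),1) if len(q) else '')
E
python3 chk.py; python3 -c "
from h import *
go(503.3,-176.2)"
```

```text
time_s: 7.6
position: [517.5, -89.5, 320.3]
orientation: [1.0, 0.028, 0.0, 0.0]
ft_force: [0.4, -1.2, -1.1]
opening: 0.437
time_s: 8.22
position: [503.4, -175.3, 320.1]
orientation: [1.0, 0.029, 0.0, -0.0]
ft_force: [1.3, -0.3, -1.8]
opening: 0.43
tool shift (50mm): [-0.004  0.017 -0.   ] pos [ 503.4 -175.3  320.1] yaw 3.3 t 8.22Traceback (most recent call last):
  File "chk.py", line 3, in <module>
    s=robot.read_state(); T=s['position']; print('TCP',T.round(1),'ft',s['ft_force'].round(2),s['opening'].round(3))
                                                                                              ^^^^^^^^^^^^^^^^^^
AttributeError: 'float' object has no attribute 'round'
```

```bash
sed -i "s/s\['opening'\].round(3)/s['opening']/" chk.py; python3 chk.py
python3 -c "
from h import *
out=[]
for n in('scene','side'):
    c=cam(n);u,v=map(int,proj(c,[503,-176,200]))
    out.append(cv2.resize(c['pixels'][max(0,v-40):v+40,u-40:u+40],(400,400),interpolation=2))
cv2.imwrite('pics/g2.png',np.hstack(out))"
```

```text
TCP [ 503.4 -175.3  320.1] ft [ 1.3  -0.27 -1.84] 0.4297831717778804
wrist ring top 2740 240.1 extent mid y -175.4 circ ((503.35528564453125, -173.74098205566406), 23.335153579711914)
wrist post 27 [ 501.8 -171.6  155.5]
scene ring top 100 241.0 extent mid y -175.6 circ ((502.74908447265625, -173.36968994140625), 22.861051559448242)
scene post 52 [ 505.5 -173.9  173.8]
side ring top 74 239.4 extent mid y -174.5 circ ((502.8257141113281, -172.20928955078125), 22.6860294342041)
side post 49 [ 503.2 -172.5  170.5]
```

View pics/g2.png

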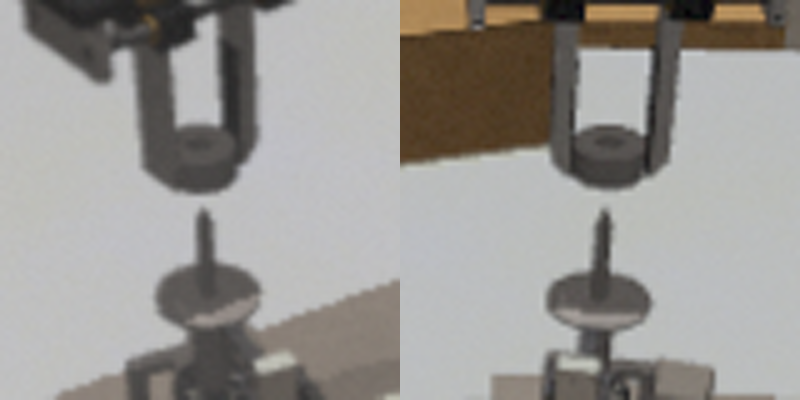

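The view shows the ring hanging directly above the post tip: ring bore at (203,145) and (608,145), tip at (204,210) and (604,210). Now I thread it about 1 mm further in -y and stop above the pan to weigh it.

```bash

python3 -m handwheel '[[[0,0.02,0.2],0],[[0,0,0.3],0],[[0,0,0.3],0],[[0,0,0.3],0],[[0,0,0.3],0]]'
for i in 1 2 3 4 5 6 7 8 9 10; do python3 -m handwheel '[[[0,0,0],0]]'|grep -E 'ft|pos'|tr '\n' ' ';echo; done
python3 chk.py
```

```text
time_s: 9.1
position: [503.1, -177.4, 248.8]
orientation: [1.0, 0.028, -0.0, -0.0]
ft_force: [0.1, 0.4, -0.4]
opening: 0.431
position: [502.7, -177.3, 248.7] ft_force: [-0.0, -0.3, -1.3] 
position: [503.4, -177.5, 250.3] ft_force: [-0.3, -0.3, -0.8] 
position: [503.5, -177.5, 250.6] ft_force: [-0.5, 0.2, -1.6] 
position: [503.4, -177.5, 250.5] ft_force: [0.9, 0.3, -0.8] 
position: [503.3, -177.5, 250.3] ft_force: [-0.1, -0.2, -0.4] 
position: [503.3, -177.5, 250.2] ft_force: [0.6, -0.5, -0.9] 
position: [503.2, -177.5, 250.1] ft_force: [-0.6, 0.3, -1.4] 
position: [503.2, -177.5, 250.1] ft_force: [-0.5, -0.2, -1.3] 
position: [503.2, -177.4, 250.1] ft_force: [1.5, -0.1, -0.6] 
position: [503.2, -177.4, 250.1] ft_force: [0.5, 0.2, -1.0] 
TCP [ 503.2 -177.4  250.1] ft [ 0.55  0.15 -1.01] 0.4338886305507916
wrist ring top 2691 170.1 extent mid y -177.5 circ ((503.0284118652344, -175.5922088623047), 23.322364807128906)
wrist post 0 
scene ring top 89 171.0 extent mid y -175.9 circ ((502.64874267578125, -173.56336975097656), 22.605491638183594)
scene post 0 
side ring top 72 169.3 extent mid y -174.7 circ ((502.4697265625, -174.72183227539062), 20.680200576782227)
side post 0
```

```bash
cat > pan.py <<'E'
from h import *
# pan sink from depth: ring-bias-corrected pan rim height, and collar on the column
B={'scene':1.4,'side':0.3}
T=robot.read_state()['position']
for n in('scene','side'):
    c=cam(n); p=pts(c); ok=c['range_z']>0
    d=np.hypot(p[...,0]-503.3,p[...,1]+176.3)
    q=p[ok&(d>23)&(d<30)&(p[...,2]>75)&(p[...,2]<min(150,T[2]-100+3))&(abs(p[...,0]-503)<17)&(p[...,1]>-176)]
    h,e=np.histogram(q[:,2],bins=np.arange(75,152,2)); k=h.argmax(); z=np.median(q[abs(q[:,2]-e[k]-1)<3][:,2])-B[n]
    print(n,len(q),'pan z %.1f sink %.1f'%(z,140-z))
E
python3 -m handwheel '[[[0,-0.02,0.06],0],[[0,0,0.06],0],[[0,0,0.06],0],[[0,0,0.06],0],[[0,0,0.06],0]]'
python3 pan.py
for i in 1 2 3; do python3 -m handwheel '[[[0,0,0.01],0]]'|grep -E 'ft|pos'|tr '\n' ' ';echo; done; python3 pan.py
python3 -c "
from h import *
c=cam('side');u,v=map(int,proj(c,[503,-150,135])); cv2.imwrite('pics/g3.png',cv2.resize(c['pixels'][v-50:v+50,u-50:u+50],(600,600),interpolation=2))"
```

```text
time_s: 11.12
position: [503.2, -176.5, 234.8]
orientation: [1.0, 0.028, -0.0, -0.0]
ft_force: [-0.7, -0.4, 0.1]
opening: 0.432
scene 21 pan z 133.6 sink 6.4
side 16 pan z 133.0 sink 7.0
position: [503.2, -176.5, 234.6] ft_force: [-0.6, -1.0, -1.2] 
position: [503.2, -176.5, 234.1] ft_force: [-0.6, -0.2, -0.2] 
position: [503.2, -176.5, 233.6] ft_force: [-0.2, -0.5, 0.0] 
scene 21 pan z 132.6 sink 7.4
side 22 pan z 131.7 sink 8.3
```

View pics/g3.png

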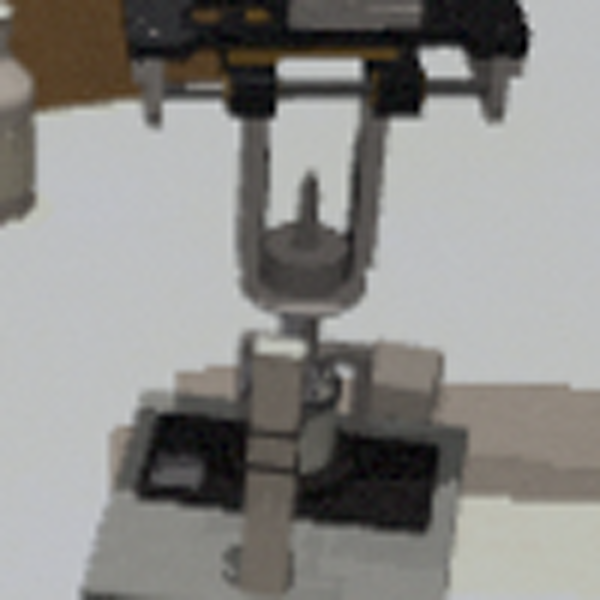

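The crop shows the ring seated on the pan around the post (310,260), with the fingers outside it and the pan sinking. I lower it to roughly the estimated balance and average the force.

```bash

python3 -m handwheel '[[[0,0,0.03],0],[[0,0,0.03],0],[[0,0,0.02],0]]'
for i in 1 2 3 4 5 6 7 8 9 10; do python3 -m handwheel '[[[0,0,0],0]]'|grep -E 'ft|pos'|tr '\n' ' ';echo; done; python3 pan.py
```

```text
time_s: 12.12
position: [503.2, -176.5, 229.5]
orientation: [1.0, 0.028, 0.0, -0.0]
ft_force: [0.6, -0.4, 1.1]
opening: 0.435
position: [503.2, -176.5, 229.5] ft_force: [0.5, -0.9, 0.0] 
position: [503.2, -176.5, 229.6] ft_force: [0.2, 0.6, 0.0] 
position: [503.2, -176.5, 229.6] ft_force: [0.8, -0.7, 0.3] 
position: [503.2, -176.5, 229.6] ft_force: [0.2, 0.0, 0.0] 
position: [503.2, -176.5, 229.6] ft_force: [-0.7, -0.9, 0.0] 
position: [503.2, -176.5, 229.6] ft_force: [0.1, 0.2, -0.3] 
position: [503.2, -176.5, 229.6] ft_force: [0.2, -0.0, -0.5] 
position: [503.2, -176.4, 229.6] ft_force: [1.2, -0.6, -0.1] 
position: [503.2, -176.5, 229.6] ft_force: [0.9, -0.6, 0.4] 
position: [503.2, -176.4, 229.6] ft_force: [1.2, -0.1, -0.1] 
scene 18 pan z 128.4 sink 11.6
side 17 pan z 128.5 sink 11.5
```

```bash

python3 -m handwheel '[[[0,0,0],0],[[0,0,0],0],[[0,0,0],0]]' 56
python3 pan.py
python3 -m handwheel '[[[0,0,-0.3],0],[[0,0,-0.7],0],[[0,0,-0.8],0],[[0,0,0],0]]'
for i in 1 2 3 ; do python3 -m handwheel '[[[0,0,0],0]]'|grep -E 'ft|pos'|tr '\n' ' ';echo; done; python3 pan.py; python3 -c "
from h import *
go(471.7,135.6)"
```

```text
time_s: 13.85
position: [503.1, -176.5, 229.6]
orientation: [1.0, 0.028, -0.0, -0.0]
ft_force: [-0.3, 0.3, -0.5]
opening: 0.6
scene 18 pan z 129.2 sink 10.8
side 17 pan z 129.2 sink 10.8
time_s: 14.45
position: [504.3, -176.6, 323.4]
orientation: [1.0, 0.028, 0.003, 0.001]
ft_force: [-0.7, 0.2, -0.8]
opening: 0.6
position: [503.0, -176.5, 319.8] ft_force: [-0.1, 0.1, -0.8] 
position: [502.8, -176.4, 318.8] ft_force: [-0.9, -0.2, 0.2] 
position: [502.9, -176.4, 318.9] ft_force: [0.9, 0.3, 0.8] 
scene 21 pan z 129.7 sink 10.3
side 36 pan z 129.4 sink 10.6
tool shift (50mm): [-2.740e-01 -6.266e+00  3.000e-03] pos [ 503.1 -176.4  319.1] yaw 3.2 t 14.93
```

The first weight rests stably with the pan at about 10.6 mm. Now for the second ring at (471.8,135.4).

```bash

python3 -m handwheel '[[[-0.04,-0.95,0],0],[[-0.04,-0.95,0],0],[[-0.04,-0.95,0],0],[[-0.04,-0.95,0],0],[[-0.04,-0.95,0.4],0]]'
python3 -m handwheel '[[[-0.04,-0.95,0.8],0],[[-0.03,-0.56,0.8],0],[[0,0,0.8],0],[[0,0,0.5],0],[[0,0,0],0]]'
python3 -c "
from h import *
rings(cam('wrist'),14,45); go(471.7,135.4,104)"
```

```text
time_s: 15.55
position: [480.1, 61.7, 300.3]
orientation: [1.0, 0.028, 0.001, -0.0]
ft_force: [1.2, -0.5, -0.3]
opening: 0.597
time_s: 16.18
position: [471.1, 135.2, 153.1]
orientation: [1.0, 0.028, -0.002, 0.0]
ft_force: [0.8, -0.2, -0.1]
opening: 0.595
   [271.  59.] 2474 23.9 [479.9 252. ] 21.2
   [410.  97.] 2407 23.9 [589.6 232.8] 21.5
   [321. 155.] 1131 39.8 [521.  185.1] 13.4
   [463. 196.] 2414 26.9 [635.1 155.4] 65.2
   [250. 209.] 1779 23.7 [470.6 135.2] 20.9
tool shift (50mm): [-1.000e-03 -0.000e+00  1.008e+00] pos [471.8 135.4 154.4] yaw 3.3 t 16.23
```

```bash

python3 -m handwheel '[[[0,0,0.4],0],[[0,0,0.4],0],[[0,0,0.2],0],[[0,0,0],0],[[0,0,0],0]]'
python3 -m handwheel '[[[0,0,0],0],[[0,0,0],0],[[0,0,0],0],[[0,0,0],0]]' 34
python3 -m handwheel '[[[0,0,-0.3],0],[[0,0,-0.9],0],[[0,0,-0.9],0],[[0,0,-0.9],0],[[0,0,-0.9],0]]'
python3 -m handwheel '[[[0,0,-0.4],0],[[0,0,0],0],[[0,0,0],0]]'
python3 -c "
from h import *
go(503.1,-176.4,322)
c=cam('wrist'); p=pts(c); T=robot.read_state()['position']
q=p[(c['range_z']>0)&(abs(p[...,2]-T[2]+79)<6)&(np.hypot(p[...,0]-T[0],p[...,1]-T[1])<24)]
print(len(q),np.median(q[:,2])-T[2],(np.percentile(q[:,1],1)+np.percentile(q[:,1],99))/2-T[1])"
```

```text
time_s: 16.85
position: [472.5, 135.5, 105.5]
orientation: [1.0, 0.028, 0.001, -0.0]
ft_force: [0.5, 0.1, -0.2]
opening: 0.596
time_s: 17.35
position: [472.3, 135.3, 105.0]
orientation: [1.0, 0.028, 0.0, 0.0]
ft_force: [-1.1, -0.8, 7.6]
opening: 0.44
time_s: 17.98
position: [471.5, 135.4, 302.1]
orientation: [1.0, 0.028, 0.0, -0.0]
ft_force: [0.5, 0.7, -1.4]
opening: 0.44
time_s: 18.35
position: [471.6, 135.1, 319.1]
orientation: [1.0, 0.028, -0.0, 0.0]
ft_force: [-0.8, -0.2, -1.3]
opening: 0.439
tool shift (50mm): [ 0.278  6.255 -0.058] pos [471.6 135.1 319.1] yaw 3.2 t 18.35
2807 -81.5645355731819 0.33653596924895623
```

```bash

python3 -m handwheel '[[[0.04,0.4,0],0],[[0.04,0.95,0],0],[[0.04,0.95,0],0],[[0.04,0.95,0],0],[[0.04,0.95,0],0]]'
python3 -m handwheel '[[[0.04,0.95,0],0],[[0.04,0.8,0],0],[[0,0.3,0],0],[[0,0,0],0],[[0,0,0],0]]'
python3 chk.py; python3 -c "
from h import *
go(503.2,-176.6,260)"
```

```text
time_s: 19.02
position: [493.5, -75.2, 318.6]
orientation: [1.0, 0.028, -0.001, -0.0]
ft_force: [0.1, 0.0, -1.1]
opening: 0.442
time_s: 19.65
position: [503.7, -174.4, 319.3]
orientation: [1.0, 0.029, -0.0, -0.0]
ft_force: [-0.3, 0.3, -1.0]
opening: 0.439
TCP [ 503.7 -174.4  319.3] ft [-0.26  0.31 -1.04] 0.4392646629455827
wrist ring top 1518 237.8 extent mid y -174.2 circ ((503.559326171875, -172.70899963378906), 23.347515106201172)
wrist post 385 [ 501.5 -166.9  150.6]
scene ring top 75 238.6 extent mid y -173.7 circ ((502.9139404296875, -172.46546936035156), 22.440893173217773)
scene post 94 [ 506.  -173.5  153.1]
side ring top 33 237.9 extent mid y -170.6 circ ((503.3099365234375, -171.52975463867188), 21.391450881958008)
side post 52 [ 503.2 -171.9  162.8]
tool shift (50mm): [-0.013  0.036  1.193] pos [ 503.7 -174.8  319.6] yaw 3.3 t 19.8
```

```bash

python3 -m handwheel '[[[0,0,0.1],0],[[0,0,0.25],0],[[0,0,0.3],0],[[0,0,0.3],0],[[0,0,0.23],0]]'
for i in 1 2 3 4 5 6 7 8 9 10; do python3 -m handwheel '[[[0,0,0],0]]'|grep -E 'ft|pos'|tr '\n' ' ';echo; done;python3 chk.py; python3 pan.py
```

```text
time_s: 20.42
position: [503.4, -175.9, 259.1]
orientation: [1.0, 0.028, -0.0, -0.0]
ft_force: [-0.2, -0.2, -0.7]
opening: 0.442
position: [503.3, -175.8, 259.5] ft_force: [0.6, 0.3, -0.5] 
position: [503.9, -175.9, 260.9] ft_force: [-0.5, -0.8, -0.1] 
position: [503.9, -176.0, 261.1] ft_force: [0.2, 0.4, -0.8] 
position: [503.8, -176.0, 260.9] ft_force: [0.8, -0.1, -1.5] 
position: [503.7, -176.0, 260.8] ft_force: [-1.1, -0.1, -0.7] 
position: [503.7, -175.9, 260.6] ft_force: [-0.6, 0.4, -1.0] 
position: [503.6, -175.9, 260.6] ft_force: [0.7, -0.3, -1.5] 
position: [503.6, -175.9, 260.6] ft_force: [0.2, 1.0, -1.6] 
position: [503.6, -175.9, 260.6] ft_force: [-0.2, -0.6, -1.0] 
position: [503.7, -175.9, 260.6] ft_force: [-0.2, -0.0, -1.4] 
TCP [ 503.7 -175.9  260.6] ft [-0.19 -0.05 -1.42] 0.4447695951392105
wrist ring top 1765 179.1 extent mid y -175.9 circ ((503.6026306152344, -174.63258361816406), 23.46914291381836)
wrist post 59 [ 503.6 -158.6  150.5]
scene ring top 73 180.1 extent mid y -173.8 circ ((502.1163330078125, -174.43809509277344), 21.54778289794922)
scene post 16 [ 507.5 -164.9  150.8]
side ring top 32 179.9 extent mid y -172.3 circ ((501.9591369628906, -173.12387084960938), 21.38974952697754)
side post 7 [ 495.9 -163.3  150.6]
scene 21 pan z 129.5 sink 10.5
side 22 pan z 129.7 sink 10.3
```

```bash

python3 -m handwheel '[[[0,0,0.08],0],[[0,0,0.06],0],[[0,0,0.06],0],[[0,0,0.06],0],[[0,0,0.06],0]]'
python3 -m handwheel '[[[0,0,0.05],0]]'
python3 pan.py
for i in 1 2 3 4 5 6 7 8 ; do python3 -m handwheel '[[[0,0,0],0]]'|grep -E 'ft|pos'|tr '\n' ' ';echo; done; python3 pan.py
```

```text
time_s: 22.55
position: [503.6, -175.9, 244.4]
orientation: [1.0, 0.028, -0.0, -0.0]
ft_force: [-0.7, -0.5, 0.1]
opening: 0.442
time_s: 22.68
position: [503.6, -175.9, 241.9]
orientation: [1.0, 0.028, -0.0, -0.0]
ft_force: [-0.6, 0.1, -0.6]
opening: 0.442
scene 23 pan z 119.7 sink 20.3
side 29 pan z 118.2 sink 21.8
position: [503.6, -175.9, 242.1] ft_force: [-0.2, -0.1, 0.6] 
position: [503.6, -175.9, 242.2] ft_force: [-0.2, -0.0, 0.4] 
position: [503.7, -175.9, 242.2] ft_force: [0.7, 0.5, 0.9] 
position: [503.7, -175.9, 242.1] ft_force: [0.3, -0.2, 0.4] 
position: [503.7, -175.9, 242.1] ft_force: [-1.0, 0.4, 0.8] 
position: [503.7, -175.9, 242.1] ft_force: [-0.9, 0.2, 0.3] 
position: [503.6, -175.9, 242.1] ft_force: [-0.4, -0.8, 0.6] 
position: [503.7, -176.0, 242.1] ft_force: [-0.0, -0.2, 0.6] 
scene 21 pan z 118.9 sink 21.1
side 30 pan z 119.2 sink 20.8
```

```bash

python3 -m handwheel '[[[0,0,-0.03],0],[[0,0,-0.03],0],[[0,0,0],0]]'|grep pos
for i in 1 2 3 4 5 6 7 8 9 10 11 12; do python3 -m handwheel '[[[0,0,0],0]]'|grep -E 'ft'|tr '\n' ' '; done; python3 pan.py; python3 -c "
from h import *
print(robot.read_state())"
```

```text
position: [503.7, -175.9, 245.2]
ft_force: [0.6, -0.3, -0.1] ft_force: [0.6, 0.6, 0.7] ft_force: [0.3, -0.8, 0.6] ft_force: [0.5, -0.6, -0.1] ft_force: [0.3, 0.0, -0.6] ft_force: [-0.2, 0.3, 0.1] ft_force: [0.8, -0.5, -0.4] ft_force: [0.6, 0.0, 0.3] ft_force: [-0.3, 0.8, -0.5] ft_force: [-0.3, -0.2, -0.0] ft_force: [0.2, 0.9, -0.3] ft_force: [0.3, 0.6, -0.3] scene 25 pan z 121.6 sink 18.4
side 19 pan z 122.2 sink 17.8
{'time_s': 25.85, 'qpos': array([ 0.53125505,  0.28330007, -0.37060479,  1.96177242,  0.1276417 ,
        0.91872846,  0.15288661]), 'dq': array([-1.83361476e-03,  3.49576009e-06,  1.95497830e-03,  4.77197327e-04,
       -2.15464602e-03, -1.29205942e-03,  5.78789659e-04]), 'effort': array([ 5.15426381e-02, -7.11973715e+01, -3.37074459e+00, -3.97289944e+01,
       -4.46062605e-02,  1.87724680e-01, -5.19099067e-04]), 'position': array([ 503.64746541, -175.93437352,  245.09567949]), 'orientation': array([ 9.99602014e-01,  2.82101331e-02,  3.13319993e-05, -2.44173338e-05]), 'ft_force': array([-0.108705  ,  0.42925517,  0.25352607]), 'torque': array([-0.04521507, -0.2138499 , -0.0207733 ]), 'opening': 0.44103683607422484}
```

```bash

python3 -m handwheel '[[[0,0,0],0],[[0,0,0],0],[[0,0,0],0]]' 56
python3 pan.py
for i in 1 2 3 4 5; do python3 -m handwheel '[[[0,0,0],0]]'|grep -E 'ft'|tr '\n' ' '; done
python3 -m handwheel '[[[0,0,-0.3],0],[[0,0,-0.6],0],[[0,0,-0.6],0],[[0,0,0],0]]'
python3 pan.py; python3 -c "
from h import *
go(590,233.2)"
```

```text
time_s: 26.22
position: [503.6, -175.9, 245.1]
orientation: [1.0, 0.028, -0.0, -0.0]
ft_force: [-0.1, 0.0, 0.4]
opening: 0.594
scene 23 pan z 121.2 sink 18.8
side 24 pan z 120.7 sink 19.3
ft_force: [-0.3, 0.1, 0.1] ft_force: [-0.1, 0.6, 0.9] ft_force: [0.3, -0.4, 0.2] ft_force: [-0.2, -0.8, 0.0] ft_force: [0.0, 1.0, -0.2] time_s: 27.45
position: [504.6, -176.0, 323.2]
orientation: [1.0, 0.028, 0.002, 0.001]
ft_force: [-0.5, -0.3, -0.7]
opening: 0.595
scene 21 pan z 121.1 sink 18.9
side 24 pan z 121.2 sink 18.8
tool shift (50mm): [ 2.186e+00 -8.073e+00 -2.000e-03] pos [ 503.6 -175.9  320.6] yaw 3.2 t 27.55
```

The pan rests at 18.9 mm, so a third weight is needed. I'll take the ring at (590.6,233.6).

```bash

python3 -m handwheel '[[[0.2,-0.5,0],0],[[0.25,-0.95,0],0],[[0.25,-0.95,0],0],[[0.25,-0.95,0],0],[[0.25,-0.95,0.2],0]]'
python3 -m handwheel '[[[0.25,-0.95,0.4],0],[[0.25,-0.95,0.5],0],[[0.25,-0.95,0.7],0],[[0.25,-0.93,0.7],0],[[0,0,0.8],0]]'
python3 -m handwheel '[[[0,0,0],0],[[0,0,0],0]]'
python3 -c "
from h import *
rings(cam('wrist'),14,45); go(590.6,233.6,104)"
```

```text
time_s: 28.18
position: [551.5, 43.6, 309.9]
orientation: [1.0, 0.028, 0.0, -0.0]
ft_force: [1.0, -0.7, -0.1]
opening: 0.595
time_s: 28.8
position: [589.9, 238.1, 153.3]
orientation: [1.0, 0.031, -0.0, -0.001]
ft_force: [1.1, -1.4, -0.1]
opening: 0.596
time_s: 29.05
position: [591.1, 233.2, 156.1]
orientation: [1.0, 0.028, 0.0, -0.0]
ft_force: [-0.0, 0.5, 0.5]
opening: 0.597
   [196.   7.] 684 20.9 [542.5 389.5] 18.0
   [492. 150.] 5974 39.5 [785.4 295.6] 71.7
   [118. 179.] 1897 23.8 [480.2 251.9] 20.9
   [248. 208.] 1730 23.7 [589.4 233. ] 20.9
tool shift (50mm): [-0.017 -0.008  1.054] pos [591.4 233.2 156.7] yaw 3.2 t 29.1
```

```bash

python3 -m handwheel '[[[-0.02,0,0.4],0],[[0,0,0.4],0],[[0,0,0.25],0],[[0,0,0],0],[[0,0,0],0]]'
python3 -m handwheel '[[[0,0,0],0],[[0,0,0],0],[[0,0,0],0],[[0,0,0],0]]' 34
python3 -m handwheel '[[[0,0,-0.3],0],[[0,0,-0.9],0],[[0,0,-0.9],0],[[0,0,-0.9],0],[[0,0,-0.9],0]]'
python3 -m handwheel '[[[0,0,-0.5],0],[[0,0,0],0],[[0,0,0],0]]'
for i in 1 2 3 4 5 6 7 8; do python3 -m handwheel '[[[0,0,0],0]]'|grep -E 'ft'|tr '\n' ' '; done
python3 -c "
from h import *
go(503.4,-176.3,322)
c=cam('wrist'); p=pts(c); T=robot.read_state()['position']
q=p[(c['range_z']>0)&(abs(p[...,2]-T[2]+79)<6)&(np.hypot(p[...,0]-T[0],p[...,1]-T[1])<24)]
print(len(q),np.median(q[:,2])-T[2],(np.percentile(q[:,1],1)+np.percentile(q[:,1],99))/2-T[1])"
```

```text
time_s: 29.72
position: [589.6, 233.6, 102.1]
orientation: [1.0, 0.028, -0.0, 0.0]
ft_force: [-0.6, 0.2, -0.1]
opening: 0.595
time_s: 30.22
position: [589.7, 233.6, 102.6]
orientation: [1.0, 0.028, 0.0, -0.0]
ft_force: [0.2, 1.0, -1.0]
opening: 0.445
time_s: 30.85
position: [589.3, 233.5, 300.2]
orientation: [1.0, 0.028, 0.0, -0.0]
ft_force: [0.9, 0.6, -2.4]
opening: 0.445
time_s: 31.22
position: [589.3, 233.3, 322.0]
orientation: [1.0, 0.028, -0.0, 0.0]
ft_force: [0.1, -0.5, -2.3]
opening: 0.447
ft_force: [-0.1, -1.1, -0.9] ft_force: [-0.3, 0.1, -1.6] ft_force: [0.7, -0.5, -2.8] ft_force: [-0.0, 0.5, -1.4] ft_force: [0.1, 0.5, -1.8] ft_force: [-0.4, -0.6, -1.3] ft_force: [-0.2, 0.3, -0.7] ft_force: [-0.4, 0.4, -1.7] tool shift (50mm): [-2.186  8.087  0.012] pos [589.7 233.6 322.6] yaw 3.2 t 32.23
2942 -79.4039976005235 -0.17606445861795805
```

The third ring weighs about 1.5 N, so the expected pan position is about 34 mm, well inside the band.

```bash

python3 -m handwheel '[[[-0.2,0.5,0],0],[[-0.25,0.95,0],0],[[-0.25,0.95,0],0],[[-0.25,0.95,0],0],[[-0.25,0.95,0],0]]'
python3 -m handwheel '[[[-0.25,0.95,0],0],[[-0.25,0.95,0],0],[[-0.25,0.95,0],0],[[-0.24,0.93,0],0],[[0,0,0],0]]'
python3 -m handwheel '[[[0,0,0],0],[[0,0,0],0],[[0,0,0],0]]'
python3 chk.py; python3 -c "
from h import *
go(503.4,-176.1,270)"
```

```text
time_s: 32.9
position: [541.4, 14.0, 322.7]
orientation: [1.0, 0.028, 0.0, 0.0]
ft_force: [0.8, -0.6, -2.6]
opening: 0.446
time_s: 33.52
position: [502.1, -179.6, 322.5]
orientation: [1.0, 0.025, -0.0, 0.0]
ft_force: [-1.3, 0.0, -3.0]
opening: 0.443
time_s: 33.9
position: [503.4, -175.1, 322.6]
orientation: [1.0, 0.029, 0.0, -0.0]
ft_force: [1.1, -0.3, -2.2]
opening: 0.444
TCP [ 503.4 -175.1  322.6] ft [ 1.08 -0.3  -2.23] 0.4438724040473976
wrist ring top 2807 243.3 extent mid y -175.3 circ ((503.24005126953125, -173.5872039794922), 23.456911087036133)
wrist post 663 [ 502.4 -167.1  162.4]
scene ring top 97 243.7 extent mid y -175.5 circ ((503.15130615234375, -174.77407836914062), 22.96488380432129)
scene post 110 [ 505.6 -172.4  162.9]
side ring top 84 242.2 extent mid y -174.6 circ ((502.8041076660156, -173.7224884033203), 23.0474853515625)
side post 94 [ 502.7 -171.8  161.3]
tool shift (50mm): [0.002 0.012 1.052] pos [ 503.3 -175.5  322.6] yaw 3.3 t 34.05
```

```bash

python3 -m handwheel '[[[0,0.01,0.1],0],[[0,0,0.25],0],[[0,0,0.25],0],[[0,0,0.25],0],[[0,0,0.2],0]]'
for i in 1 2 3 4 5 6 7 8 9 10; do python3 -m handwheel '[[[0,0,0],0]]'|grep -E 'ft|pos'|tr '\n' ' ';echo; done;python3 chk.py; python3 pan.py
```

```text
time_s: 34.67
position: [503.0, -176.4, 268.9]
orientation: [1.0, 0.028, -0.0, -0.0]
ft_force: [0.4, -0.2, -1.8]
opening: 0.448
position: [502.9, -176.4, 269.2] ft_force: [-0.5, 0.0, -1.2] 
position: [503.4, -176.5, 270.3] ft_force: [0.0, -0.1, -2.1] 
position: [503.4, -176.5, 270.5] ft_force: [-0.0, 0.3, -1.7] 
position: [503.3, -176.5, 270.4] ft_force: [-0.2, -0.3, -2.3] 
position: [503.2, -176.5, 270.2] ft_force: [-0.3, -0.2, -1.9] 
position: [503.2, -176.5, 270.1] ft_force: [-0.2, -0.0, -1.3] 
position: [503.2, -176.5, 270.1] ft_force: [-0.3, -0.2, -2.7] 
position: [503.2, -176.5, 270.1] ft_force: [0.1, 0.4, -1.7] 
position: [503.2, -176.5, 270.0] ft_force: [0.0, -0.4, -2.1] 
position: [503.2, -176.5, 270.1] ft_force: [-0.4, -0.3, -2.4] 
TCP [ 503.2 -176.5  270.1] ft [-0.38 -0.29 -2.42] 0.44712583362890884
wrist ring top 2810 190.7 extent mid y -176.8 circ ((503.0430908203125, -175.20187377929688), 23.51365089416504)
wrist post 300 [ 503.9 -161.2  162.3]
scene ring top 94 191.3 extent mid y -177.0 circ ((502.536376953125, -175.61753845214844), 23.3397274017334)
scene post 45 [ 506.4 -162.7  162.4]
side ring top 82 189.9 extent mid y -174.0 circ ((503.09051513671875, -173.83497619628906), 21.995861053466797)
side post 45 [ 502.5 -164.9  161. ]
scene 25 pan z 121.1 sink 18.9
side 29 pan z 121.2 sink 18.8
```

```bash

python3 -m handwheel '[[[0,0,0.08],0],[[0,0,0.08],0],[[0,0,0.06],0],[[0,0,0.06],0],[[0,0,0.06],0]]'
python3 -m handwheel '[[[0,0,0.06],0],[[0,0,0.06],0],[[0,0,0.04],0]]'
python3 pan.py
for i in 1 2 3 4 5 6 7 8 9 10; do python3 -m handwheel '[[[0,0,0],0]]'|grep -E 'ft|pos'|tr '\n' ' ';echo; done; python3 pan.py
```

```text
time_s: 36.8
position: [503.1, -176.5, 252.9]
orientation: [1.0, 0.028, -0.0, -0.0]
ft_force: [-0.8, 0.3, -0.6]
opening: 0.445
time_s: 37.17
position: [503.2, -176.5, 244.9]
orientation: [1.0, 0.028, -0.0, -0.0]
ft_force: [-1.1, 0.2, -0.4]
opening: 0.443
scene 30 pan z 103.5 sink 36.5
side 16 pan z 105.1 sink 34.9
position: [503.2, -176.5, 245.1] ft_force: [-0.8, 0.5, -0.4] 
position: [503.2, -176.5, 245.2] ft_force: [-1.8, 0.6, -1.0] 
position: [503.2, -176.5, 245.2] ft_force: [-0.4, 0.7, -0.3] 
position: [503.2, -176.5, 245.1] ft_force: [-0.6, 0.7, -0.5] 
position: [503.2, -176.5, 245.1] ft_force: [-1.2, 0.1, -0.9] 
position: [503.2, -176.4, 245.1] ft_force: [-1.5, 0.6, 0.0] 
position: [503.2, -176.5, 245.1] ft_force: [-0.6, 0.5, -0.3] 
position: [503.2, -176.5, 245.1] ft_force: [-1.8, 0.2, -0.4] 
position: [503.2, -176.5, 245.1] ft_force: [0.1, 0.5, 0.3] 
position: [503.2, -176.5, 245.1] ft_force: [-0.1, -0.3, 0.4] 
scene 27 pan z 104.6 sink 35.4
side 34 pan z 105.3 sink 34.7
```

```bash

python3 -m handwheel '[[[0,0,0.02],0],[[0,0,0.02],0],[[0,0,0],0]]'|grep pos
for i in 1 2 3 4 5 6 7 8 9 10 11 12; do python3 -m handwheel '[[[0,0,0],0]]'|grep -E 'ft'|tr '\n' ' '; done; python3 pan.py
```

```text
position: [503.2, -176.5, 243.0]
ft_force: [-0.2, -0.5, -0.4] ft_force: [-1.0, 0.2, 0.3] ft_force: [0.1, -0.5, 0.6] ft_force: [0.1, -0.9, -0.2] ft_force: [0.5, -0.8, -0.1] ft_force: [-0.3, -1.6, -0.1] ft_force: [-0.2, 0.5, 1.3] ft_force: [-0.3, 0.5, 0.6] ft_force: [-0.5, -1.0, -0.1] ft_force: [-0.1, 0.4, -0.1] ft_force: [1.0, 0.0, 0.5] ft_force: [0.5, 0.3, 0.8] scene 20 pan z 102.7 sink 37.3
side 25 pan z 101.4 sink 38.6
```

```bash

python3 -m handwheel '[[[0,0,-0.02],0],[[0,0,0],0],[[0,0,0],0]]'|grep pos
python3 -m handwheel '[[[0,0,0],0],[[0,0,0],0],[[0,0,0],0],[[0,0,0],0]]' 56
python3 pan.py
python3 -m handwheel '[[[0,0,-0.3],0],[[0,0,-0.6],0],[[0,0,-0.6],0],[[0,0,0],0],[[0,0,0],0]]'
python3 -m handwheel '[[[0,-0.4,-0.4],0],[[0,-0.9,0],0],[[0,-0.9,0],0],[[0,-0.9,0],0],[[0,0,0],0]]'
python3 -m handwheel '[[[0,0,0],0],[[0,0,0],0],[[0,0,0],0],[[0,0,0],0]]'
python3 pan.py
python3 -c "
from h import *
out=[]
for n in('side','scene'):
    c=cam(n);u,v=map(int,proj(c,[503,-140,115])); out.append(cv2.resize(c['pixels'][v-45:v+45,u-33:u+33],(400,545),interpolation=2))
cv2.imwrite('pics/g4.png',np.hstack(out)); cam('side','d9')"
```

```text
position: [503.2, -176.4, 244.1]
time_s: 41.48
position: [503.2, -176.5, 244.1]
orientation: [1.0, 0.028, -0.0, -0.0]
ft_force: [0.3, 0.1, -0.9]
opening: 0.598
scene 25 pan z 103.8 sink 36.2
side 26 pan z 103.4 sink 36.6
time_s: 42.2
position: [503.0, -176.5, 319.3]
orientation: [1.0, 0.028, 0.0, 0.0]
ft_force: [-0.2, -0.2, 0.4]
opening: 0.596
time_s: 42.82
position: [493.9, -18.6, 338.7]
orientation: [1.0, 0.031, -0.0, -0.0]
ft_force: [0.1, -0.3, -0.5]
opening: 0.592
time_s: 43.32
position: [494.4, -22.1, 339.0]
orientation: [1.0, 0.028, -0.0, -0.0]
ft_force: [0.6, 0.5, 0.2]
opening: 0.599
scene 28 pan z 102.9 sink 37.1
side 24 pan z 102.0 sink 38.0
```

View pics/g4.png

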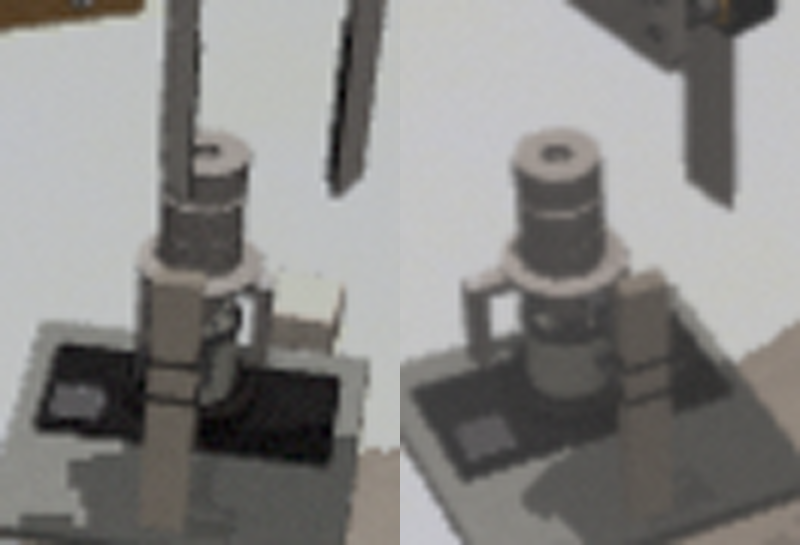

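View pics/d9.png

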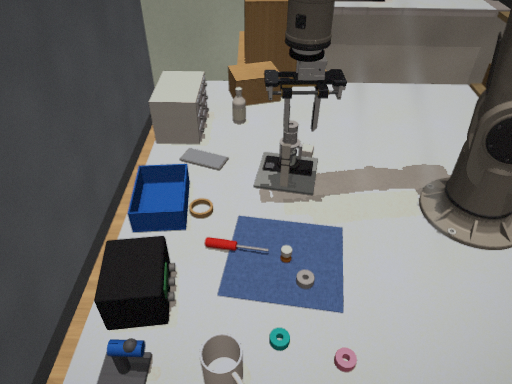

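The crop shows three rings stacked on the post, at about (205,200) and (560,200). The pan is at about 37 mm, in the middle of the 27.5–47.5 band. In the wide view the fourth ring is still on the mat at (305,278), and the bystanders and look-alikes have not moved. The gripper touches nothing.

```bash
python3 -c "
from bench import robot
print(robot.sign_off())"
```

```text
the job is handed in; nothing more can be done
None
```

I threaded three of the four steel rings over the press post and handed the job in at about 43.5 s, inside the 72 s limit. The pan settled at about 37–38 mm, inside the 27.5–47.5 mm band.

I weighed each ring in the gripper, lowered it at about 25 mm/s, and held it until the averaged force was near zero before opening. The pan moved about 1 mm or less at each release.

| Check | Result |
|---|---|
| Pan sink after each ring | 10.6, 18.9 and about 37.5 mm |
| Final pan reading | scene camera 37.1 mm, side camera 38.0 mm |
| Fourth ring | still on the mat |
| Jar, screwdriver, look-alikes and other items | not moved, by eye |
| Gripper | clear of everything |

- **Force readings:** these are noisy, about ±0.5 N per reading. The in-hand weights came out about 0.2 N above what the pan showed. For the second ring the averages also disagreed by several millimetres, so I raised it 3 mm before letting go.
- **Contact while gripping:** closing the fingers on the first two rings showed brief upward forces of 5 to 8 N, well under the limits.
- **Not checked directly:** the thin pointer collar was too faint to see on the scale column. The final position comes from the measured pan height, and I had no direct reading of the pan's speed.

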